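Fill the wooden-disc magazine

TASK

Fill the upright magazine with the loose wooden discs from the bench: swing the hasp off, open the lid, and put every disc that is there into the shaft one at a time, lying flat, in order from the thickest to the thinnest, so that the thickest will come out first at the foot. Then shut the lid fully and swing the hasp back down flat over its catch. Leave the glue bottle, the screwdriver and the dark offcut where they are.

Things in the scene. Friction and masses are not known exactly. Their poses are not given: they have to be found in the camera images.
- mag_mouth (a point): Upright plywood disc magazine fixed to the bench: square shaft, 50 mm inside, 66 mm outside, its mouth flared to about 72 mm over the top 14 mm; foot 130 x 130 x 20 mm, outlet gate there shut. Discs pile up inside, lowest out first. Point: centre of the mouth, level with its rim, 186 mm above the bench; z up, y along the lid's hinge, x towards that hinge (a sight slot runs up this side)
- mag_floor (a point): Centre of the floor inside the magazine's shaft, 20 mm above the bench, 166 mm below the mouth's rim; axes as those of the mouth
- lid (a joint): The magazine's wooden lid, 94 x 92 x 6 mm: 0 = shut over the mouth, grows to 2.2 rad as it swings up and over to the mouth's +x side. Stiff hinge (about 0.12 N m): stays at any angle. Starts shut
- lid_hinge (a point): Point on the lid's hinge axis (which runs along the mouth's y), 48 mm from the mouth's centre, 188 mm above the bench. Fixed
- lid_grip (a point): Upright wooden grip near the lid's free edge: 12 mm thick (along the hinge axis), 20 mm wide, 38 mm tall; turns with the lid. Point: its middle, 28 mm above the lid's upper face, 84 mm along the lid from the hinge, 34 mm above the hinge when shut, 26 mm to the mouth's +y side of the middle. Pinched along the hinge axis it pivots between the fingers as the lid swings
- hasp (a joint): The steel hasp, a slotted strap 56 x 28 x 3 mm: 0 = lying flat on the lid over its catch (a small steel loop), grows to 2.2 rad as it swings up and outward to the mouth's -y side, off the lid. Stays where it is left (hinge friction about 0.05 N m). Starts between 0 and 0.15 rad
- hasp_hinge (a point): Point on the hasp's hinge axis (which runs along the mouth's x), 66 mm from the mouth's centre on its -y side, 196 mm above the bench. Fixed
- hasp_grip (a point): Upright steel thumb tab at the hasp's free end: 10 mm thick (along the hinge axis), 16 mm wide, 36 mm tall; turns with the hasp. Point: its middle, 26 mm above the strap, 47 mm along the strap from the hinge, 28 mm above the hinge when closed. Pinched along the hinge axis it pivots between the fingers as the hasp swings
- disc44_center (a point): Plain wooden disc 46 mm in diameter and 44 mm thick (about 52 g), lying flat on the bench; the point is its centre, z its axis. May be absent
- disc44: The same 44 mm disc, at the centre of its underside
- disc38_center (a point): Plain wooden disc 46 mm in diameter and 38 mm thick (about 45 g), lying flat on the bench; the point is its centre, z its axis. May be absent
- disc38: The same 38 mm disc, at the centre of its underside
- disc32_center (a point): Plain wooden disc 46 mm in diameter and 32 mm thick (about 38 g), lying flat on the bench; the point is its centre, z its axis. May be absent
- disc32: The same 32 mm disc, at the centre of its underside
- disc26_center (a point): Plain wooden disc 46 mm in diameter and 26 mm thick (about 31 g), lying flat on the bench; the point is its centre, z its axis. May be absent
- disc26: The same 26 mm disc, at the centre of its underside
- disc20_center (a point): Plain wooden disc 46 mm in diameter and 20 mm thick (about 24 g), lying flat on the bench; the point is its centre, z its axis. May be absent
- disc20: The same 20 mm disc, at the centre of its underside
- glue_at (a point): Bystander: glue bottle, 52 mm in diameter, 150 mm high, standing; point at half height
- driver_grip (a point): Bystander: screwdriver lying on the bench; point in its handle
- offcut_at (a point): Bystander: dark offcut of wood, 110 x 50 x 30 mm; point at its centre
Things that resemble listed ones, but are neither listed nor needed, are in the scene too. What is shaped like the disc26 but green or yellow is not meant.

How it is judged (in metres and radians):
On the way, in this order (a step that is already met when the one before it is completed fails the run):
1. the hasp is swung off the lid (at least 0.9 rad) with the lid still shut (value of joint hasp above 0.9 rad and value of joint lid below 0.15 rad), for 0.1 s.
2. the lid is opened (at least 1.1 rad) (value of joint lid above 1.1 rad), for 0.2 s.
3. the 44 mm disc, if there is one, lies flat in the shaft on what was loaded before it (horizontal distance between disc44_center and mag_floor below 0.012 m and z of disc44_center in the frame of mag_floor below 0.03 m and angle between the z axis of disc44_center and the z axis of mag_floor, either way round below 0.25 rad and linear speed of disc44 below 0.03 m/s), for 0.2 s.
4. the 38 mm disc, if there is one, lies flat in the shaft on what was loaded before it (horizontal distance between disc38_center and mag_floor below 0.012 m and z of disc38_center in the frame of mag_floor below 0.071 m and angle between the z axis of disc38_center and the z axis of mag_floor, either way round below 0.25 rad and linear speed of disc38 below 0.03 m/s), for 0.2 s.
5. the 32 mm disc, if there is one, lies flat in the shaft on what was loaded before it (horizontal distance between disc32_center and mag_floor below 0.012 m and z of disc32_center in the frame of mag_floor below 0.104 m and angle between the z axis of disc32_center and the z axis of mag_floor, either way round below 0.25 rad and linear speed of disc32 below 0.03 m/s), for 0.2 s.
6. the 26 mm disc, if there is one, lies flat in the shaft on what was loaded before it (horizontal distance between disc26_center and mag_floor below 0.012 m and z of disc26_center in the frame of mag_floor below 0.132 m and angle between the z axis of disc26_center and the z axis of mag_floor, either way round below 0.25 rad and linear speed of disc26 below 0.03 m/s), for 0.2 s.
7. the 20 mm disc, if there is one, lies flat in the shaft on what was loaded before it (horizontal distance between disc20_center and mag_floor below 0.012 m and z of disc20_center in the frame of mag_floor below 0.13 m and angle between the z axis of disc20_center and the z axis of mag_floor, either way round below 0.25 rad and linear speed of disc20 below 0.03 m/s), for 0.2 s.
8. the lid is shut (within 0.1 rad) (value of joint lid below 0.1 rad), for 0.2 s.
9. the hasp lies over the catch (within 0.2 rad) (value of joint lid below 0.1 rad and value of joint hasp below 0.2 rad), for 0.2 s.
At the end, for the whole second after the job is handed in: All discs present lie flat (within 0.25 rad) at rest in the shaft, resting on each other in the order loaded; the lid is shut (within 0.1 rad) and the hasp lies flat over its catch (within 0.2 rad) (all of step 3 and all of step 4 and all of step 5 and all of step 6 and all of step 7 and all of step 9); the robot touches nothing.
It fails at once if the glue bottle is shifted more than 30 mm (distance of glue_at from where it was at the start of the episode above 0.03 m).
It fails at once if the screwdriver is shifted more than 30 mm (distance of driver_grip from where it was at the start of the episode above 0.03 m).
It fails at once if the offcut is shifted more than 30 mm (distance of offcut_at from where it was at the start of the episode above 0.03 m).
Of disc44, disc38, disc32, disc26, disc20 only 3 to 4 are there at a start; the rules pass over those that are not, and their reading is None.
At some moment in a run one of disc44, disc38, disc32, disc26, disc20 may be knocked a few centimetres aside while the robot is not near it.
It also fails if it takes over 210 s, if anything falls off the work surface, if the arm or the gripper's body presses on something with over 40 N, if the wrist force passes 120 N, or if a joint passes its speed limit or range.

ROBOT

A 6-joint arm with a two-finger parallel gripper is mounted at the origin on the work surface. World frame = base frame: x ahead of the robot, y to its left, z up, the work surface at z = 0. Lengths are in mm, angles in rad, forces in N, time in s.
With the tool pointing down it reaches from about 350 to 950 mm from the base axis. Payload 17.4 kg.
Tool frame: the origin (TCP) lies at the very end of the fingers, on their centre line; the grasp point (between the pads) lies 19 mm behind it (manip.grip_point_offset is the distance from the TCP to the grasp point, in mm); z points along the fingers, y is the line along which they close (so a half turn about z gives the same grasp; the last joint's range is limited). The gripper opens to 93 mm and grips with 3 to 60 N. Pads are 15 mm wide; open, the fingers measure 128 mm over their backs; the gripper's body (75 mm by 188 mm) begins 65 mm behind the grasp point.
Start: joints at [-1.3, 0.116, 1.442, -0, 1.584, -0.038], TCP at [205.134, -643.081, 218.646] pointing down, gripper open.
Joint ranges: [-2.83, 2.83], [-0.83, 2.19], [0.07, 2.5], [-1.14, 4.28], [0.01, 3], [-2.97, 2.97]. Speed limits (rad/s): [1.89, 1.89, 2.22, 3.14, 3.14, 3.14].

INTERFACE

Orientations are given as a 3x3 rotation matrix whose columns are the frame's x, y, z axes.
In Python, from rig import manip gives the robot as it stands.
- The arm moves only by the tool servo_tool, never from a script. Its argument "targets" is a list of rows, each a list of 7 numbers: the turn, a rotation vector about the world's x, y, z in rad, then the shift along the world's x, y, z in mm, then the closure, from 0 (fully open) to 1 (shut). A call has 1 to 20 rows; each row is the pose to reach, as a shift and turn from the pose commanded when the call began; what a row does not reach only later rows make up. A row lasts 1/12 s, in which the tool goes at most 41.7 mm and 7.16 degrees, less where a joint would pass 70% of its speed; a pose out of reach is approached as far as the arm can. A call with a gripper value outside its range is refused whole. The fingers move at their own pace and stop on an object; "squeeze" is the grip in N (left out, the last holds). Time passes only in rows, so rows that repeat a pose let the fingers close. It gives the time, the measured TCP pose, the force, the opening and the grip force at its end, in the units of the state.
- manip.get_obs(): the state, without advancing time (a new reading comes with each control period).
- manip.grab_frame(name): name is "side" or "top"; returns (picture, depth): 384x512x3 uint8, blue, green, red; 384x512 float32, mm along the optical axis (not along the pixel's ray), 0 where there is no reading.
- manip.camera_model(name): a dict with "K" (3x3 intrinsics, pixels), "k1" (the pictures are not rectified: a ray, as slopes to the right and down, at radius r is drawn at 1 + k1 r^2 times it, then the intrinsics apply), "R" (3x3) and "t" (3): a world point X has camera coordinates R X + t. Camera axes: x right, y down, z forward; pixel columns grow to the right and rows downward; lengths in mm; the calibration is good to about 2 mm. A picture is of the moment at which its call begins. camera_model takes no time and is no camera call.
- manip.job_done(): hands the job in; it is judged then, once.
The state is a dict: "time_s": time; "qpos": joint angles; "joint_vel": joint speeds; "joint_torque": joint torques, N m; "position": TCP position; "eef_rot": TCP orientation; "wrist_force": force on the tool from outside, world axes, zero at the start; "moment": the same for the moment, N m; "finger_gap": finger opening in mm; "finger_force": force on a finger pad.
Only numpy, scipy, OpenCV 4.12 (cv2) and the standard library are available. Lean on these libraries where they do the work, as an engineer would, in place of code of your own. Each camera call takes 0.05 s, during which the arm holds its last target. There are 200 camera calls.

## Working session

There is one attempt and no reset: what is moved stays moved. The work goes in short steps, Python scripts to look and compute and a tool call to move; the robot and the scene stay as the last step left them, time stands still between calls to the robot, and variables do not carry over. Pictures are saved under pics/ and viewed, at most 14 in all, crops included, and the job is handed in when it is done.

Besides the shell and the picture viewer there is one more tool, called after "Emit:" as name(argument=value, ...), one argument or row to a line, values as JSON. servo_tool: Moves the arm, as the interface text tells. Its arguments: {"type":"object","properties":{"targets":{"type":"array"},"squeeze":{"type":"number"}},"required":["targets"]}

```bash
ls; mkdir -p pics
cat > h.py <<'E'
import numpy as np, cv2
from rig import manip
def world(name, depth):
    """HxWx3 world coordinates of each pixel (nan where no depth)"""
    c=manip.camera_model(name);K=np.array(c["K"]);k1=c["k1"]
    h,w=depth.shape
    uv=np.stack(np.meshgrid(np.arange(w),np.arange(h)),-1).reshape(-1,1,2).astype(np.float64)
    s=cv2.undistortPoints(uv,K,np.array([k1,0,0,0.]) ).reshape(h,w,2)
    d=np.where(depth>0,depth,np.nan)
    P=np.dstack([s[...,0]*d,s[...,1]*d,d])
    return (P-np.array(c["t"]))@np.array(c["R"])
def shot(name,fn=None):
    im,d=manip.grab_frame(name)
    if fn: cv2.imwrite("pics/"+fn,im)
    return im,d,world(name,d)
E
python3 - <<'E'
from h import *
for n in("top","side"):
    im,d,W=shot(n,n+"0.png"); np.savez("/tmp/%s0.npz"%n,im=im,W=W)
    c=manip.camera_model(n); print(n,c["K"],c["k1"],-np.array(c["R"]).T@np.array(c["t"]),np.array(c["R"])[2])
o=manip.get_obs();print(o)
E
```

```text
pics
top [[389.83643039   0.         250.3270965 ]
 [  0.         389.83643039 188.78886629]
 [  0.           0.           1.        ]] -0.08877237739794673 [ 398.92464825  -94.30769689 1163.68579683] [ 0.15328817 -0.00384102 -0.98817407]
side [[401.16542145   0.         254.03527793]
 [  0.         401.16542145 193.65365084]
 [  0.           0.           1.        ]] -0.07209439167669546 [ 508.94035142 -863.49072311  900.38419647] [ 0.03753948  0.72942458 -0.68303043]
{'time_s': 0.1, 'qpos': array([-1.29978925e+00,  1.16448230e-01,  1.44217595e+00, -3.08747914e-05,
        1.58403686e+00, -3.78252890e-02]), 'joint_vel': array([ 1.74276364e-03,  1.18507977e-03, -2.76683480e-03,  3.89870430e-05,
        2.91523687e-04,  8.04860250e-04]), 'joint_torque': array([ 2.74398670e-03, -7.22889948e+01, -6.23863435e+01,  7.82870734e-02,
        2.28032068e-02, -7.27145925e-05]), 'position': array([ 205.0802942 , -642.89633779,  217.98611246]), 'eef_rot': array([[ 9.52689239e-01,  3.03945907e-01, -3.15753975e-04],
       [ 3.03946071e-01, -9.52688692e-01,  1.02112628e-03],
       [ 9.55191116e-06, -1.06878820e-03, -9.99999429e-01]]), 'wrist_force': array([ 0.19610367,  0.21927165, -0.55464898]), 'moment': array([0.01535617, 0.00848427, 0.05038189]), 'finger_force': 0.0, 'finger_gap': 92.83926699024414}
```

View pics/top0.png

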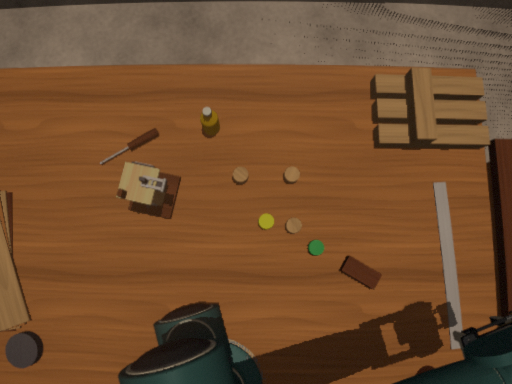

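View pics/side0.png

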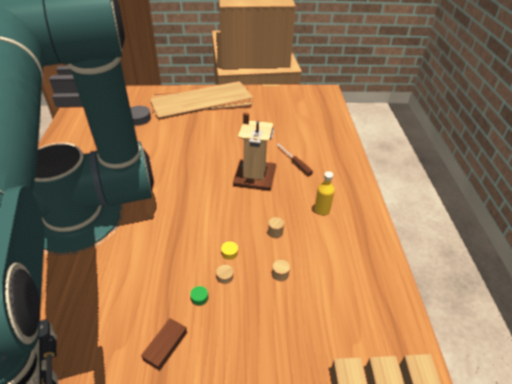

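The top view shows wooden discs at (240,175), (291,175) and (293,226). The yellow (266,221) and green (316,248) decoys are not meant. The magazine is at about (145,188), the glue bottle at (210,122), the screwdriver at (130,146) and the offcut at (360,272). The side view shows the same layout.

Run:
```python
from h import *
T=np.load("/tmp/top0.npz");S=np.load("/tmp/side0.npz")
W=T["W"];im=T["im"]
def blobs(W,lab,im):
    z=W[...,2]
    m=((z>12)&(z<300)&(W[...,0]>250)&(W[...,0]<900)&(abs(W[...,1])<480)).astype(np.uint8)
    n,l,st,c=cv2.connectedComponentsWithStats(m)
    for i in range(1,n):
        if st[i,4]<20: continue
        P=W[l==i]; top=np.percentile(P[:,2],90); Q=P[P[:,2]>top-4]
        (cx,cy),r=cv2.minEnclosingCircle(Q[:,:2].astype(np.float32))
        print(lab,st[i],c[i].round(),"ztop",np.median(Q[:,2]).round(1),"mean",Q.mean(0).round(1),"circ",round(cx,1),round(cy,1),round(r,1),im[l==i].mean(0).round())
blobs(W,"top",im);blobs(S["W"],"side",S["im"])
a=cv2.resize(im[150:230,100:200],None,fx=6,fy=6,interpolation=cv2.INTER_CUBIC)
b=cv2.resize(S["im"][105:195,225:285],None,fx=5.3,fy=5.3,interpolation=cv2.INTER_CUBIC)[:480]
cv2.imwrite("pics/mag.png",np.hstack([a,b])[:, :800] if a.shape[0]==b.shape[0] else a)
# magazine heights top
s=W[160:218:3,114:186:3,2];np.set_printoptions(linewidth=250);print(s.round().astype(int))
```

```text
top [200 107  20  27 395] [209. 121.] ztop 151.3 mean [769.5  22.4 151.4] circ 770.1 22.1 12.3 [ 32.  80. 105.]
top [100 128  58  36 335] [137. 142.] ztop 26.7 mean [730.6 228.3  26.8] circ 731.9 231.3 50.0 [35. 53. 83.]
top [ 116  162   65   57 2538] [148. 189.] ztop 198.4 mean [561.6 178.7 203.8] circ 563.2 182.9 66.5 [ 58.  87. 113.]
top [233 166  16  18 216] [240. 174.] ztop 45.4 mean [617.4 -68.6  45.8] circ 617.1 -69.1 22.7 [ 60.  99. 135.]
top [284 166  16  17 212] [291. 174.] ztop 40.1 mean [ 619.6 -221.6   40.1] circ 619.7 -220.8 22.8 [ 63. 104. 141.]
top [259 213  15  16 192] [266. 221.] ztop 27.4 mean [ 482.1 -144.6   27.8] circ 481.9 -144.8 22.7 [ 36. 146. 157.]
top [286 217  16  16 198] [293. 225.] ztop 27.6 mean [ 469.3 -225.4   27.9] circ 469.6 -225.0 22.7 [ 63. 103. 140.]
top [308 240  16  16 193] [316. 247.] ztop 27.2 mean [ 404.4 -289.6   27.4] circ 404.5 -290.4 22.7 [ 55. 114.  56.]
top [340 256  42  34 691] [361. 272.] ztop 31.0 mean [ 332.5 -419.    31.3] circ 331.8 -418.2 58.4 [23. 42. 79.]
top [184 303  35   9 224] [202. 307.] ztop 185.3 mean [251.2  24.1 186.3
[... 10776 characters left out ...]
                 23                   14                    3                    0
                     0                    1]
 [                   2                    0                    1                    0                   -1                    4                   -2                    2                    1                    3                    4
                     4                    1                   -2                    3                   -1                    3                   21                   23                   -1                    1                    1
                    -1                    1]]<stdin>:18: RuntimeWarning: invalid value encountered in cast
```

View pics/mag.png

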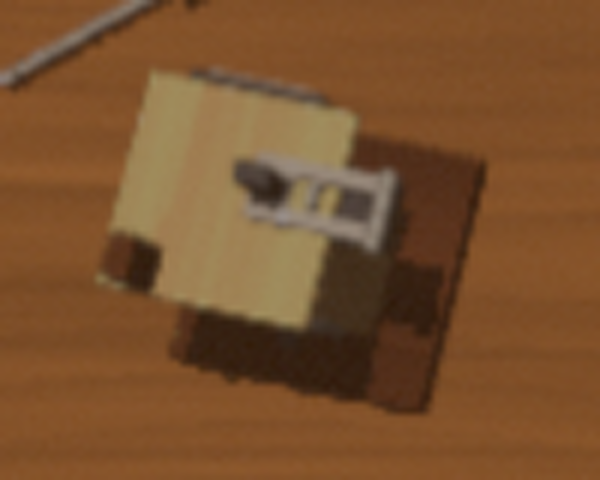

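The crop shows the lid hinge at the upper edge (world +x), the hasp on the right (world −y) with its dark tab at crop (260,180), and the brown lid grip at crop (130,262). The discs present are 44 (240,175), 38 (291,175) and 26, the plain wooden one at (293,226). Next I'll fit the magazine frame.

Run:
```python
from h import *
T=np.load("/tmp/top0.npz");S=np.load("/tmp/side0.npz")
for n,D in(("top",T),("side",S)):
    W=D["W"];im=D["im"].astype(int);x,y,z=W[...,0],W[...,1],W[...,2]
    near=(abs(x-561)<110)&(abs(y-178)<110)
    lum=im.sum(-1)
    lid=near&(z>187)&(z<201)
    l8=cv2.morphologyEx(lid.astype(np.uint8),cv2.MORPH_OPEN,np.ones((3,3)))>0
    r=cv2.minAreaRect(W[l8][:,:2].astype(np.float32));print(n,"lid",np.round(r[0],1),np.round(r[1],1),r[2],np.median(z[l8]).round(1))
    f=near&(z>14)&(z<26);f=cv2.morphologyEx(f.astype(np.uint8),cv2.MORPH_OPEN,np.ones((3,3)))>0
    r=cv2.minAreaRect(W[f][:,:2].astype(np.float32));print("foot",np.round(r[0],1),np.round(r[1],1),r[2])
    hi=near&(z>212)&(z<260)
    k,l,st,c=cv2.connectedComponentsWithStats(hi.astype(np.uint8))
    for i in range(1,k):
        P=W[l==i];print("hi",st[i],np.median(P,0).round(1),P.min(0).round(1),P.max(0).round(1))
    st_=near&(z>200)&(z<209);P=W[st_];print("strap",P.mean(0).round(1),cv2.minAreaRect(P[:,:2].astype(np.float32)))
```

```text
top lid [567.7 186.9] [ 93.6 101.5] 77.93034362792969 195.5
foot [564.4 187.7] [129.5 130.4] 77.81685638427734
hi [139 176   8   7  39] [566.2 164.9 236. ] [562.2 157.1 215.4] [573.9 173.2 241.4]
hi [116 188   9  10  65] [534.  219.  231.3] [524.3 213.8 212.8] [544.5 227.9 237.5]
strap [562.2 155.5 202.4] ((569.994873046875, 176.12423706054688), (75.7697525024414, 117.283203125), 10.336893081665039)
side lid [563.6 171.5] [120.7  99.6] 79.9421615600586 194.1
foot [564.1 184.3] [138.5 130. ] 77.49089813232422
hi [243 112   7   8  50] [533.9 214.6 225.1] [524.6 208.7 212. ] [543.5 225.4 234.5]
hi [256 120   4  10  36] [567.4 160.5 225.4] [562.8 151.7 212.3] [572.4 175.9 237.7]
strap [557.4 165.2 202.6] ((558.1708374023438, 168.34681701660156), (47.748172760009766, 113.33479309082031), 10.214093208312988)
```

Run:
```python
from h import *
c=manip.camera_model("top");K=np.array(c["K"]);R=np.array(c["R"]);t=np.array(c["t"]);C=-R.T@t
th=np.radians(-12.2);Q=np.array([[np.cos(th),-np.sin(th)],[np.sin(th),np.cos(th)]])
for u,v,z in[(398,170,200),(382,248,200),(258,158,200),(245,216,200),(262,180,236),(130,262,226),(352,112,194),(150,70,194),(305,330,194),(100,285,194)]:
    s=cv2.undistortPoints(np.array([[[100+(u+.5)/6-.5,150+(v+.5)/6-.5]]]),K,np.array([c["k1"],0,0,0.]))[0,0]
    r=R.T@np.array([*s,1]);P=C+r*(z-C[2])/r[2];print((u,v),P.round(1),"local",((P[:2]-[564.3,186])@Q).round(1))
```

```text
(398, 170) [575.4 114.8 200. ] local [ 25.9 -67.2]
(382, 248) [542.3 120.3 200. ] local [ -7.7 -68.8]
(258, 158) [580.4 174.5 200. ] local [18.2 -7.8]
(245, 216) [555.6 178.9 200. ] local [-7.  -8.8]
(262, 180) [564.6 162.4 236. ] local [  5.3 -23. ]
(130, 262) [532.2 218.3 226. ] local [-38.2  24.8]
(352, 112) [601.5 136.8 194. ] local [ 46.8 -40.3]
(150, 70) [619.8 224.9 194. ] local [46.  49.8]
(305, 330) [508.3 153.  194. ] local [-47.7 -44.1]
(100, 285) [526.9 241.4 194. ] local [-48.2  46.2]
```

Emit:
servo_tool(
  targets=[
    [0, 0, 1.049, 361.6, 806.6, 101, 0.3],
    [0, 0, 1.049, 361.6, 806.6, 101, 0.3],
    [0, 0, 1.049, 361.6, 806.6, 101, 0.3],
    [0, 0, 1.049, 361.6, 806.6, 101, 0.3],
    [0, 0, 1.049, 361.6, 806.6, 101, 0.3],
    [0, 0, 1.049, 361.6, 806.6, 101, 0.3],
    [0, 0, 1.049, 361.6, 806.6, 101, 0.3],
    [0, 0, 1.049, 361.6, 806.6, 101, 0.3],
    [0, 0, 1.049, 361.6, 806.6, 101, 0.3],
    [0, 0, 1.049, 361.6, 806.6, 101, 0.3],
    [0, 0, 1.049, 361.6, 806.6, 101, 0.3],
    [0, 0, 1.049, 361.6, 806.6, 101, 0.3],
    [0, 0, 1.049, 361.6, 806.6, 101, 0.3],
    [0, 0, 1.049, 361.6, 806.6, 101, 0.3],
    [0, 0, 1.049, 361.6, 806.6, 101, 0.3],
    [0, 0, 1.049, 361.6, 806.6, 101, 0.3],
    [0, 0, 1.049, 361.6, 806.6, 101, 0.3],
    [0, 0, 1.049, 361.6, 806.6, 101, 0.3],
    [0, 0, 1.049, 361.6, 806.6, 101, 0.3],
    [0, 0, 1.049, 361.6, 806.6, 101, 0.3],
  ],
)

```text
time_s: 1.77
position: [544.1, 114.7, 313.3]
eef_rot: [[0.211, 0.977, -0.0], [0.977, -0.211, -0.0], [-0.0, -0.0, -1.0]]
wrist_force: [0.6, -0.3, 0.5]
finger_gap: 65.3
finger_force: 0.0
```

Emit:
servo_tool(
  targets=[
    [0, 0, 0, 22.7, 50, -10, 0.4],
    [0, 0, 0, 22.7, 50, -10, 0.4],
    [0, 0, 0, 22.7, 50, -43, 0.4],
    [0, 0, 0, 22.7, 50, -43, 0.4],
    [0, 0, 0, 22.7, 50, -43, 0.4],
  ],
)

```text
time_s: 2.18
position: [565.8, 162.1, 268.9]
eef_rot: [[0.211, 0.977, -0.003], [0.977, -0.211, -0.001], [-0.002, -0.003, -1.0]]
wrist_force: [-0.1, -0.6, 0.5]
finger_gap: 55.8
finger_force: 0.0
```

Run:
```python
from h import *
o=manip.get_obs();print(o["position"],o["wrist_force"])
imt,d,Wt=shot("top");im,d,W=shot("side")
b=cv2.resize(im[60:160,200:300],None,fx=5,fy=5,interpolation=cv2.INTER_CUBIC)
a=cv2.resize(imt[140:400],None,fx=.58,fy=.58)
a=imt[130:384:1,200:500];a=cv2.copyMakeBorder(a,0,500-a.shape[0],0,0,cv2.BORDER_CONSTANT)
cv2.imwrite("pics/s1.png",np.hstack([b,a]))
# finger tip in side view at z 255-300, and tab below
z=W[...,2]
for lo,hi in((212,240),(262,275)):
    m=(z>lo)&(z<hi)&(abs(W[...,0]-566)<70)&(abs(W[...,1]-164)<60)
    k,l,st,c=cv2.connectedComponentsWithStats(m.astype(np.uint8))
    for i in range(1,k):
        if st[i,4]>8:
            P=W[l==i];print(lo,st[i],np.median(P,0).round(1),P.min(0).round(1),P.max(0).round(1))
```

```text
[565.81783334 162.09422516 268.90613447] [-0.13009404 -0.6222233   0.52106413]
212 [243 112   7   8  49] [533.9 214.6 225. ] [524.6 207.4 212.5] [543.4 221.5 234.1]
212 [256 120   4  10  35] [568.6 159.4 228.3] [562.7 155.  213.8] [572.4 171.  239.1]
```

View pics/s1.png

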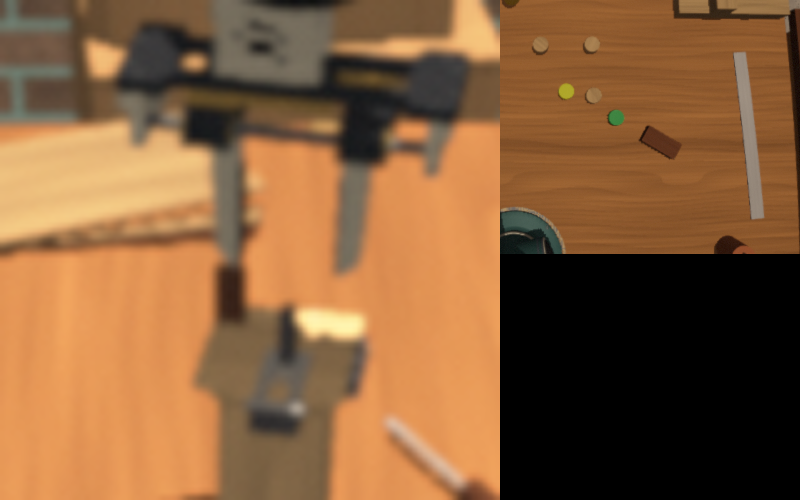

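The left crop shows the hasp tab at (288,335) centred between the open fingers. The full table view shows just the three wooden discs. I'll descend and pinch the tab.

Emit:
servo_tool(
  targets=[
    [0, 0, 0, 1.5, 0, -30, 0.4],
    [0, 0, 0, 1.5, 0, -61, 0.4],
    [0, 0, 0, 1.5, 0, -61, 0.4],
    [0, 0, 0, 1.5, 0, -61, 0.95],
    [0, 0, 0, 1.5, 0, -61, 0.95],
    [0, 0, 0, 1.5, 0, -61, 0.95],
    [0, 0, 0, 1.5, 0, -61, 0.95],
    [0, 0, 0, 1.5, 0, -61, 0.95],
    [0, 0, 0, 1.5, 0, -61, 0.95],
    [0, 0, 0, 1.5, 0, -61, 0.95],
    [0, 0, 0, 1.5, 0, -61, 0.95],
  ],
  squeeze=15,
)

```text
time_s: 3.2
position: [566.4, 163.1, 209.2]
eef_rot: [[0.211, 0.978, -0.004], [0.978, -0.211, 0.001], [0.0, -0.005, -1.0]]
wrist_force: [-11.3, 4.0, 3.9]
finger_gap: 10.0
finger_force: 15.0
```

Emit:
servo_tool(
  targets=[
    [0, 0, 0, -1, 0, 0, 0.95],
    [0, 0, 0, -2.4, -6.3, 7.5, 0.95],
    [0, 0, 0, -3.9, -13.6, 13.5, 0.95],
    [0, 0, 0, -5.7, -21.8, 18.2, 0.95],
    [0, 0, 0, -7.6, -30.6, 21.3, 0.95],
    [0, 0, 0, -9.6, -39.9, 22.8, 0.95],
    [0, 0, 0, -11.6, -49.1, 22.6, 0.95],
    [0, 0, 0, -13.6, -58.3, 20.8, 0.95],
    [0, 0, 0, -15.5, -67.1, 17.3, 0.95],
    [0, 0, 0, -17.2, -75.1, 12.4, 0.95],
    [0, 0, 0, -17.2, -75.1, 12.4, 0.95],
    [0, 0, 0, -17.2, -75.1, 12.4, 0.95],
  ],
)

```text
time_s: 4.2
position: [550.0, 86.8, 222.0]
eef_rot: [[0.212, 0.977, -0.002], [0.977, -0.212, -0.0], [-0.001, -0.001, -1.0]]
wrist_force: [-10.1, -2.3, 5.7]
finger_gap: 9.6
finger_force: 15.0
```

Emit:
servo_tool(
  targets=[
    [0, 0, 0, 0, 0, 0, 0.5],
    [0, 0, 0, 0, 0, 0, 0.5],
    [0, 0, 0, 0, 0, 0, 0.5],
    [0, 0, 0, 0, 0, 35, 0.5],
    [0, 0, 0, 0, 0, 70, 0.5],
    [0, 0, 0, 0, 0, 95, 0.5],
    [0, 0, -1.571, -15.4, 131.7, 95, 0.5],
    [0, 0, -1.571, -15.4, 131.7, 95, 0.5],
    [0, 0, -1.571, -15.4, 131.7, 95, 0.5],
    [0, 0, -1.571, -15.4, 131.7, 95, 0.5],
    [0, 0, -1.571, -15.4, 131.7, 95, 0.5],
    [0, 0, -1.571, -15.4, 131.7, 95, 0.5],
    [0, 0, -1.571, -15.4, 131.7, 95, 0.5],
    [0, 0, -1.571, -15.4, 131.7, 95, 0.5],
    [0, 0, -1.571, -15.4, 131.7, 95, 0.5],
    [0, 0, -1.571, -15.4, 131.7, 95, 0.5],
    [0, 0, -1.571, -15.4, 131.7, 95, 0.5],
    [0, 0, -1.571, -15.4, 131.7, 95, 0.5],
    [0, 0, -1.571, -15.4, 131.7, 95, 0.5],
    [0, 0, -1.571, -15.4, 131.7, 60, 0.5],
  ],
)

```text
time_s: 5.87
position: [536.9, 219.6, 287.4]
eef_rot: [[0.976, -0.218, 0.008], [-0.218, -0.976, 0.003], [0.007, -0.005, -1.0]]
wrist_force: [0.6, 0.3, 0.2]
finger_gap: 46.4
finger_force: 0.0
```

Run:
```python
from h import *
o=manip.get_obs();print(o["position"],o["eef_rot"][:,1],o["qpos"])
im,d,W=shot("side");z=W[...,2]
b=cv2.resize(im[60:160,200:300],None,fx=5,fy=5,interpolation=cv2.INTER_CUBIC)
cv2.imwrite("pics/s2.png",b)
m=(z>205)&(z<262)&(abs(W[...,0]-555)<70)&(abs(W[...,1]-150)<100)
k,l,st,c=cv2.connectedComponentsWithStats(m.astype(np.uint8))
for i in range(1,k):
    if st[i,4]>8:
        P=W[l==i];print(st[i],np.median(P,0).round(1),P.min(0).round(1),P.max(0).round(1))
```

```text
[536.91292248 219.63587861 287.43156834] [-0.21826165 -0.97587941 -0.00460686] [ 3.44328140e-01 -1.06055224e-01  1.55426620e+00  3.80240616e-06
  1.68477484e+00  2.13517685e+00]
[243 112   7  10  63] [533.9 214.4 222.1] [524.6 205.9 205.3] [543.4 222.8 234. ]
[251 124  10  16 114] [557.  119.5 244.6] [546.6  86.3 205.1] [573.2 148.  255.3]
```

View pics/s2.png

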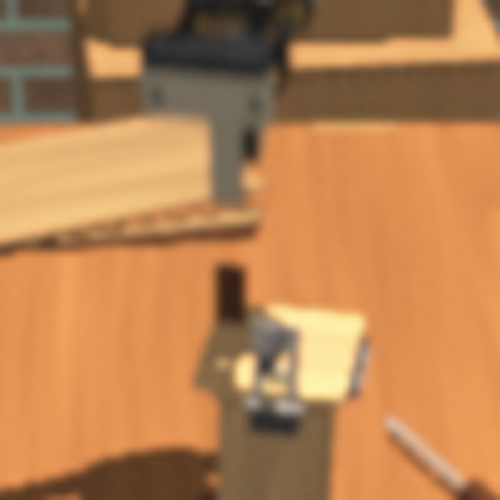

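The hasp stands up with its tab pointing outward at crop (270,335), and the lid grip at crop (230,290) is directly below the fingers. I'll pinch it.

Emit:
servo_tool(
  targets=[
    [0, 0, 0, 0, 0, -35, 0.5],
    [0, 0, 0, 0, 0, -65, 0.5],
    [0, 0, 0, 0, 0, -77, 0.5],
    [0, 0, 0, 0, 0, -77, 0.5],
    [0, 0, 0, 0, 0, -77, 0.95],
    [0, 0, 0, 0, 0, -77, 0.95],
    [0, 0, 0, 0, 0, -77, 0.95],
    [0, 0, 0, 0, 0, -77, 0.95],
    [0, 0, 0, 0, 0, -77, 0.95],
    [0, 0, 0, 0, 0, -77, 0.95],
    [0, 0, 0, 0, 0, -77, 0.95],
  ],
  squeeze=20,
)

```text
time_s: 6.83
position: [535.6, 218.9, 205.2]
eef_rot: [[0.977, -0.212, 0.001], [-0.212, -0.977, -0.0], [0.001, -0.0, -1.0]]
wrist_force: [-1.2, -1.0, 3.6]
finger_gap: 11.9
finger_force: 20.0
```

Emit:
servo_tool(
  targets=[
    [0, 0, 0, 6.2, -1.3, 11.8, 0.95],
    [0, 0, 0, 14.4, -3.1, 23.2, 0.95],
    [0, 0, 0, 24.3, -5.3, 33.2, 0.95],
    [0, 0, 0, 35.6, -7.7, 41.5, 0.95],
    [0, 0, 0, 48.1, -10.4, 47.8, 0.95],
    [0, 0, 0, 61.3, -13.2, 52.1, 0.95],
    [0, 0, 0, 75, -16.2, 54.2, 0.95],
    [0, 0, 0, 88.9, -19.2, 54.1, 0.95],
    [0, 0, 0, 102.6, -22.2, 51.7, 0.95],
    [0, 0, 0, 115.8, -25, 47.2, 0.95],
    [0, 0, 0, 128.1, -27.7, 40.6, 0.95],
    [0, 0, 0, 139.2, -30.1, 32.2, 0.95],
    [0, 0, 0, 149, -32.2, 22, 0.95],
    [0, 0, 0, 149, -32.2, 22, 0.95],
    [0, 0, 0, 149, -32.2, 22, 0.95],
  ],
)

```text
time_s: 8.08
position: [685.9, 186.8, 227.1]
eef_rot: [[0.977, -0.212, 0.003], [-0.212, -0.977, 0.001], [0.003, -0.001, -1.0]]
wrist_force: [7.9, 0.6, 4.2]
finger_gap: 11.5
finger_force: 20.0
```

Emit:
servo_tool(
  targets=[
    [0, 0, 0, 0, 0, 0, 0.5],
    [0, 0, 0, 0, 0, 0, 0.5],
    [0, 0, 0, 0, 0, 0, 0.5],
    [0, 0, 0, 0, 0, 35, 0.5],
    [0, 0, 0, 0, 0, 70, 0.5],
    [0, 0, 0, 0, 0, 93, 0.5],
    [0, 0, -0.785, -68.5, -257.8, 93, 0.0],
    [0, 0, -0.785, -68.5, -257.8, 93, 0.0],
    [0, 0, -0.785, -68.5, -257.8, 93, 0.0],
    [0, 0, -0.785, -68.5, -257.8, 93, 0.0],
    [0, 0, -0.785, -68.5, -257.8, 93, 0.0],
    [0, 0, -0.785, -68.5, -257.8, 93, 0.0],
    [0, 0, -0.785, -68.5, -257.8, 93, 0.0],
    [0, 0, -0.785, -68.5, -257.8, -50, 0.0],
    [0, 0, -0.785, -68.5, -257.8, -110, 0.0],
    [0, 0, -0.785, -68.5, -257.8, -127, 0.0],
    [0, 0, -0.785, -68.5, -257.8, -127, 0.0],
    [0, 0, -0.785, -68.5, -257.8, -127, 0.0],
    [0, 0, -0.785, -68.5, -257.8, -127, 0.0],
    [0, 0, -0.785, -68.5, -257.8, -127, 0.0],
  ],
)

```text
time_s: 9.75
position: [614.3, -70.7, 96.5]
eef_rot: [[0.542, -0.84, -0.006], [-0.84, -0.542, 0.001], [-0.004, 0.004, -1.0]]
wrist_force: [-0.5, 0.3, 0.5]
finger_gap: 93.0
finger_force: 0.0
```

Run:
```python
from h import *
o=manip.get_obs();print(o["position"],o["eef_rot"][:,1],o["qpos"][5])
for n in("top","side"):
    im,d,W=shot(n);z=W[...,2];np.savez("/tmp/%s1.npz"%n,im=im,W=W)
    a=im[150:230,100:200] if n=="top" else im[85:165,215:315]
    a=cv2.resize(a,None,fx=4,fy=6 if 0 else 4,interpolation=cv2.INTER_CUBIC)
    L=np.hstack([L,a]) if n=="side" else a
    for nm,X,Y,T in(("38",618,-223,38),("26",469,-227,26)):
        m=(abs(W[...,0]-X)<45)&(abs(W[...,1]-Y)<45)&(z>T-5)&(z<T+5)
        P=W[m];print(n,nm,len(P),P.mean(0).round(1) if len(P) else 0)
cv2.imwrite("pics/m1.png",L)
```

```text
[614.28160193 -70.66785541  96.49725885] [-0.84045959 -0.54185827  0.00415748] 2.413134742868957
top 38 186 [ 619.4 -220.8   39. ]
top 26 188 [ 469.3 -225.2   26.7]
side 38 201 [ 615.8 -225.7   37.4]
side 26 205 [ 468.7 -230.1   25.1]
```

View pics/m1.png

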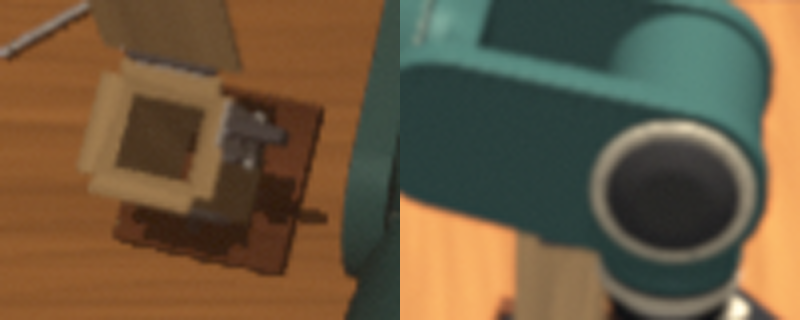

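The top crop shows the lid open and the shaft mouth clear, with the dark square centred at about crop (158,137). The hasp is off to the right. Next I'll centre disc44 by squeezing it on two crossed axes.

Emit:
servo_tool(
  targets=[
    [0, 0, 0, 0, 0, -35, 0.0],
    [0, 0, 0, 0, 0, -68, 0.0],
    [0, 0, 0, 0, 0, -68, 0.0],
    [0, 0, 0, 0, 0, -68, 0.6],
    [0, 0, 0, 0, 0, -68, 0.6],
    [0, 0, 0, 0, 0, -68, 0.6],
    [0, 0, 0, 0, 0, -68, 0.6],
    [0, 0, 0, 0, 0, -68, 0.6],
    [0, 0, 0, 0, 0, -68, 0.6],
    [0, 0, 0, 0, 0, -68, 0.6],
    [0, 0, 0, 0, 0, -68, 0.6],
  ],
  squeeze=8,
)

```text
time_s: 10.77
position: [616.0, -71.0, 31.9]
eef_rot: [[0.542, -0.841, 0.0], [-0.841, -0.542, -0.0], [0.0, -0.0, -1.0]]
wrist_force: [0.3, 1.0, 2.5]
finger_gap: 45.6
finger_force: 8.0
```

Emit:
servo_tool(
  targets=[
    [0, 0, 0, 0, 0, 0, 0.2],
    [0, 0, 0, 0, 0, 0, 0.2],
    [0, 0, 1.571, 0, 0, 0, 0.2],
    [0, 0, 1.571, 0, 0, 0, 0.2],
    [0, 0, 1.571, 0, 0, 0, 0.2],
    [0, 0, 1.571, 0, 0, 0, 0.2],
    [0, 0, 1.571, 0, 0, 0, 0.2],
    [0, 0, 1.571, 0, 0, 0, 0.2],
    [0, 0, 1.571, 0, 0, 0, 0.2],
    [0, 0, 1.571, 0, 0, 0, 0.2],
    [0, 0, 1.571, 0, 0, 0, 0.2],
    [0, 0, 1.571, 0, 0, 0, 0.2],
    [0, 0, 1.571, 0, 0, 0, 0.2],
    [0, 0, 1.571, 0, 0, 0, 0.2],
    [0, 0, 1.571, 0, 0, 0, 0.2],
    [0, 0, 1.571, 0, 0, 0, 0.6],
    [0, 0, 1.571, 0, 0, 0, 0.6],
    [0, 0, 1.571, 0, 0, 0, 0.6],
    [0, 0, 1.571, 0, 0, 0, 0.6],
    [0, 0, 1.571, 0, 0, 0, 0.6],
  ],
  squeeze=20,
)

```text
time_s: 12.43
position: [615.9, -71.0, 31.6]
eef_rot: [[0.841, 0.541, -0.0], [0.541, -0.841, 0.0], [-0.0, -0.0, -1.0]]
wrist_force: [0.9, -1.4, 0.2]
finger_gap: 45.8
finger_force: 8.6
```

Run:
```python
from h import *
o=manip.get_obs();print(o["position"],o["eef_rot"][:,1],o["finger_gap"],o["finger_force"],o["wrist_force"])
D=np.load("/tmp/top1.npz");W=D["W"];im=D["im"]
z=W[...,2];near=(abs(W[...,0]-560)<75)&(abs(W[...,1]-186)<75)
th=np.radians(-12.2);Q=np.array([[np.cos(th),-np.sin(th)],[np.sin(th),np.cos(th)]])
L=(W[...,:2]-[564.4,186.1])@Q
rim=near&(z>178)&(z<191)
P=L[rim];print("rim pts",len(P),P.min(0),P.max(0),np.percentile(P,[3,97],axis=0).round(1))
deep=near&(z<150)&(abs(L[...,0])<32)&(abs(L[...,1])<32)
# edges of opening as seen at rim plane: project pixel rays of 'deep' boundary onto z=172
c=manip.camera_model("top");C=-np.array(c["R"]).T@np.array(c["t"])
X=C+(W-C)*((172-C[2])/(z-C[2]))[...,None]
X=(X[...,:2]-[564.4,186.1])@Q
m=near&(z<168)&(abs(X[...,0])<33)&(abs(X[...,1])<33)
k,l,st,cc=cv2.connectedComponentsWithStats(m.astype(np.uint8))
for i in range(1,k):
    if st[i,4]>60:
        p=X[l==i];print(st[i],p.mean(0).round(1),p.min(0).round(1),p.max(0).round(1))
        r=cv2.minAreaRect(p.astype(np.float32));print(r)
```

```text
[615.9054479  -70.95560323  31.60398879] [ 5.40917387e-01 -8.41075726e-01 -5.23572716e-05] 45.784878567672045 8.569232672452927 [ 0.85344979 -1.40127564  0.24501576]
rim pts 601 [-45.32221684 -67.27483626] [54.38847974 48.89857462] [[-43.6 -46.1]
 [ 43.5  45.4]]
[129 174  22  21 332] [-0.1  2.5] [-25.  -20.6] [25.6 26.2]
((0.32027435302734375, 2.7859230041503906), (50.63198471069336, 46.82265853881836), 0.00948339980095625)
```

Emit:
servo_tool(
  targets=[
    [0, 0, 0, 0, 0, 0, 0.6],
    [0, 0, 0, 0, 0, 0, 0.6],
    [0, 0, 0, 0, 0, 30, 0.6],
    [0, 0, 0, 0, 0, 70, 0.6],
    [0, 0, 0, 0, 0, 110, 0.6],
    [0, 0, 0, 0, 0, 150, 0.6],
    [0, 0, 0, 0, 0, 190, 0.6],
    [0, 0, 0, 0, 0, 230, 0.6],
    [0, 0, 0, 0, 0, 265, 0.6],
    [0, 0, 0, -52.3, 257.1, 265, 0.6],
    [0, 0, 0, -52.3, 257.1, 265, 0.6],
    [0, 0, 0, -52.3, 257.1, 265, 0.6],
    [0, 0, 0, -52.3, 257.1, 265, 0.6],
    [0, 0, 0, -52.3, 257.1, 265, 0.6],
    [0, 0, 0, -52.3, 257.1, 265, 0.6],
    [0, 0, 0, -52.3, 257.1, 265, 0.6],
    [0, 0, 0, -52.3, 257.1, 265, 0.6],
    [0, 0, 0, -52.3, 257.1, 205, 0.6],
    [0, 0, 0, -52.3, 257.1, 205, 0.6],
    [0, 0, 0, -52.3, 257.1, 205, 0.6],
  ],
  squeeze=20,
)

```text
time_s: 14.1
position: [562.6, 184.7, 232.0]
eef_rot: [[0.841, 0.541, -0.006], [0.541, -0.841, -0.002], [-0.006, -0.001, -1.0]]
wrist_force: [0.1, -0.2, -1.5]
finger_gap: 45.8
finger_force: 20.0
```

Emit:
servo_tool(
  targets=[
    [0, 0, 0, 0, 0, 0, 0.6],
    [0, 0, 0, 0, 0, 0, 0.6],
    [0, 0, 0, 0, 0, -10, 0.6],
    [0, 0, 0, 0, 0, -20, 0.6],
    [0, 0, 0, 0, 0, -27, 0.6],
    [0, 0, 0, 0, 0, -34, 0.6],
    [0, 0, 0, 0, 0, -34, 0.6],
    [0, 0, 0, 0, 0, -34, 0.6],
  ],
)

```text
time_s: 14.77
position: [563.5, 186.1, 202.2]
eef_rot: [[0.84, 0.542, -0.001], [0.542, -0.84, -0.0], [-0.001, -0.0, -1.0]]
wrist_force: [-0.2, 1.0, -0.3]
finger_gap: 45.8
finger_force: 20.0
```

Emit:
servo_tool(
  targets=[
    [0, 0, 0, 0, 0, -4, 0.6],
    [0, 0, 0, 0, 0, -8, 0.6],
    [0, 0, 0, 0, 0, -11, 0.6],
    [0, 0, 0, 0, 0, -14, 0.6],
    [0, 0, 0, 0, 0, -14, 0.6],
    [0, 0, 0, 0, 0, -14, 0.6],
  ],
)

```text
time_s: 15.27
position: [565.4, 186.0, 191.4]
eef_rot: [[0.84, 0.542, 0.007], [0.542, -0.84, 0.0], [0.006, 0.003, -1.0]]
wrist_force: [5.5, -2.5, 16.1]
finger_gap: 45.6
finger_force: 20.0
```

Emit:
servo_tool(
  targets=[
    [0, 0, 0, 0, 0, 10, 0.6],
    [0, 0, 0, 1.8, -0.4, 10, 0.6],
    [0, 0, 0, 1.8, -0.4, 10, 0.6],
    [0, 0, 0, 1.8, -0.4, 5, 0.6],
    [0, 0, 0, 1.8, -0.4, 1, 0.6],
    [0, 0, 0, 1.8, -0.4, 0, 0.6],
    [0, 0, 0, 1.8, -0.4, 0, 0.6],
  ],
)

```text
time_s: 15.85
position: [566.9, 185.6, 190.7]
eef_rot: [[0.84, 0.542, 0.005], [0.542, -0.84, 0.0], [0.005, 0.003, -1.0]]
wrist_force: [2.8, -2.2, 19.7]
finger_gap: 45.0
finger_force: 20.0
```

Run:
```python
from h import *
im,d,W=shot("side");it,_,_=shot("top")
b=cv2.resize(im[50:170,200:320],None,fx=4,fy=4,interpolation=cv2.INTER_CUBIC)
a=cv2.resize(it[140:220,100:180],None,fx=4,fy=4,interpolation=cv2.INTER_CUBIC)
a=cv2.copyMakeBorder(a,0,480-320,0,0,cv2.BORDER_CONSTANT)
cv2.imwrite("pics/s3.png",np.hstack([b,a]))
o=manip.get_obs();print(o["position"],o["wrist_force"],o["moment"])
```

```text
[566.88550499 185.61590202 190.76147636] [ 2.92913569 -1.79446941 19.82215043] [-1.06850826 -1.27477051  0.17725093]
```

View pics/s3.png

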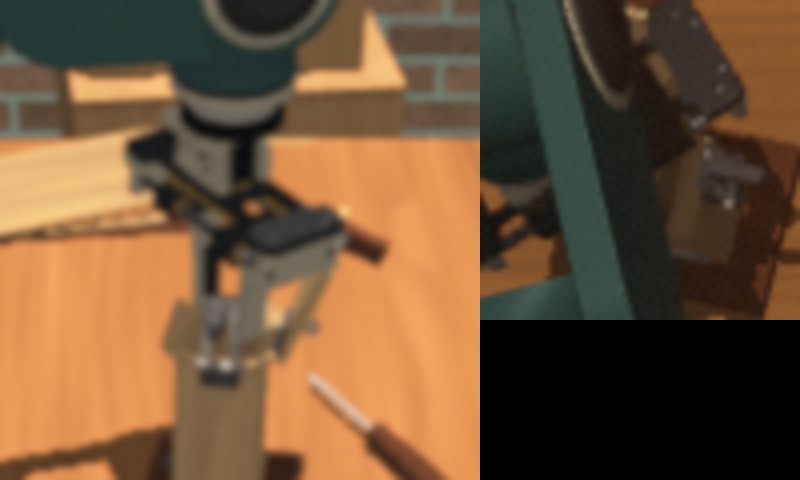

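The left crop shows the gripper body's right end at (300,240) resting on the open lid's tip. The moment reading agrees with this, so the disc isn't the contact. I'll lift, turn so the body lies along the hinge axis, and retry.

Emit:
servo_tool(
  targets=[
    [0, 0, 0, 0, 0, 30, 0.6],
    [0, 0, 0, -1.8, 0.4, 50, 0.6],
    [0, 0, -0.785, -1.8, 0.4, 50, 0.6],
    [0, 0, -0.785, -1.8, 0.4, 50, 0.6],
    [0, 0, -0.785, -1.8, 0.4, 50, 0.6],
    [0, 0, -0.785, -1.8, 0.4, 50, 0.6],
    [0, 0, -0.785, -1.8, 0.4, 50, 0.6],
    [0, 0, -0.785, -1.8, 0.4, 50, 0.6],
    [0, 0, -0.785, -1.8, 0.4, 50, 0.6],
    [0, 0, -0.785, -1.8, 0.4, 30, 0.6],
    [0, 0, -0.785, -1.8, 0.4, 20, 0.6],
    [0, 0, -0.785, -1.8, 0.4, 14, 0.6],
    [0, 0, -0.785, -1.8, 0.4, 14, 0.6],
    [0, 0, -0.785, -1.8, 0.4, 14, 0.6],
  ],
)

```text
time_s: 17.12
position: [563.5, 186.1, 202.4]
eef_rot: [[0.978, -0.21, -0.001], [-0.21, -0.978, -0.0], [-0.001, 0.0, -1.0]]
wrist_force: [-0.0, 0.4, -0.5]
finger_gap: 45.4
finger_force: 20.0
```

Emit:
servo_tool(
  targets=[
    [0, 0, 0, 0, 0, -4, 0.6],
    [0, 0, 0, 0, 0, -8, 0.6],
    [0, 0, 0, 0, 0, -11, 0.6],
    [0, 0, 0, 0, 0, -13, 0.6],
    [0, 0, 0, 0, 0, -13, 0.6],
    [0, 0, 0, 0, 0, -13, 0.6],
  ],
)

```text
time_s: 17.62
position: [563.6, 186.1, 189.6]
eef_rot: [[0.978, -0.211, -0.0], [-0.211, -0.978, -0.0], [-0.0, 0.0, -1.0]]
wrist_force: [0.3, 0.5, -0.3]
finger_gap: 45.3
finger_force: 20.0
```

Emit:
servo_tool(
  targets=[
    [0, 0, 0, 0, 0, 0, 0.42],
    [0, 0, 0, 0, 0, 0, 0.42],
    [0, 0, 0, 0, 0, 0, 0.42],
    [0, 0, 0, 0, 0, 0, 0.42],
    [0, 0, 0, 0, 0, 0, 0.42],
    [0, 0, 0, 0, 0, 40, 0.42],
    [0, 0, 0, 0, 0, 80, 0.42],
    [0, 0, 0, 0, 0, 110, 0.42],
    [0, 0, 0, 0, 0, 110, 0.42],
  ],
)

```text
time_s: 18.37
position: [564.7, 186.4, 307.0]
eef_rot: [[0.978, -0.211, 0.008], [-0.211, -0.978, 0.002], [0.008, -0.004, -1.0]]
wrist_force: [0.5, 0.1, 0.5]
finger_gap: 54.2
finger_force: 0.0
```

Run:
```python
from h import *
o=manip.get_obs();print(o["position"],o["wrist_force"])
for n in("top","side"):
    im,d,W=shot(n);z=W[...,2]
    for nm,X,Y,T in(("38",618,-223,38),("26",469,-227,26)):
        m=(abs(W[...,0]-X)<45)&(abs(W[...,1]-Y)<45)&(z>T-5)&(z<T+5)
        P=W[m];print(n,nm,len(P),P.mean(0).round(1) if len(P) else 0)
```

```text
[564.66864379 186.40790182 306.96806916] [0.45947821 0.11086707 0.48080336]
top 38 183 [ 619.6 -221.    38.9]
top 26 184 [ 469.6 -224.8   26.8]
side 38 201 [ 615.5 -225.6   37.4]
side 26 203 [ 469.  -230.1   25. ]
```

Emit:
servo_tool(
  targets=[
    [0, 0, 1.571, 54.4, -409, 0, 0.0],
    [0, 0, 1.571, 54.4, -409, 0, 0.0],
    [0, 0, 1.571, 54.4, -409, 0, 0.0],
    [0, 0, 1.571, 54.4, -409, 0, 0.0],
    [0, 0, 1.571, 54.4, -409, 0, 0.0],
    [0, 0, 1.571, 54.4, -409, 0, 0.0],
    [0, 0, 1.571, 54.4, -409, 0, 0.0],
    [0, 0, 1.571, 54.4, -409, 0, 0.0],
    [0, 0, 1.571, 54.4, -409, 0, 0.0],
    [0, 0, 1.571, 54.4, -409, 0, 0.0],
    [0, 0, 1.571, 54.4, -409, -35, 0.0],
    [0, 0, 1.571, 54.4, -409, -75, 0.0],
    [0, 0, 1.571, 54.4, -409, -115, 0.0],
    [0, 0, 1.571, 54.4, -409, -155, 0.0],
    [0, 0, 1.571, 54.4, -409, -195, 0.0],
    [0, 0, 1.571, 54.4, -409, -225, 0.0],
    [0, 0, 1.571, 54.4, -409, -240, 0.0],
    [0, 0, 1.571, 54.4, -409, -240, 0.0],
    [0, 0, 1.571, 54.4, -409, -240, 0.0],
  ],
)

```text
time_s: 20.05
position: [617.9, -222.8, 59.8]
eef_rot: [[0.21, 0.978, -0.001], [0.978, -0.21, 0.0], [0.0, -0.001, -1.0]]
wrist_force: [0.1, -0.2, -0.1]
finger_gap: 93.0
finger_force: 0.0
```

Emit:
servo_tool(
  targets=[
    [0, 0, 0, 0, 0, -20, 0.0],
    [0, 0, 0, 0, 0, -34, 0.0],
    [0, 0, 0, 0, 0, -34, 0.0],
    [0, 0, 0, 0, 0, -34, 0.6],
    [0, 0, 0, 0, 0, -34, 0.6],
    [0, 0, 0, 0, 0, -34, 0.6],
    [0, 0, 0, 0, 0, -34, 0.6],
    [0, 0, 0, 0, 0, -34, 0.6],
    [0, 0, 0, 0, 0, -34, 0.6],
    [0, 0, 0, 0, 0, -34, 0.6],
    [0, 0, 0, 0, 0, -34, 0.6],
  ],
  squeeze=8,
)

```text
time_s: 20.97
position: [618.0, -222.9, 25.7]
eef_rot: [[0.21, 0.978, 0.0], [0.978, -0.21, -0.0], [-0.0, 0.0, -1.0]]
wrist_force: [-0.4, 0.3, 1.6]
finger_gap: 45.7
finger_force: 8.0
```

Emit:
servo_tool(
  targets=[
    [0, 0, 0, 0, 0, 0, 0.2],
    [0, 0, 0, 0, 0, 0, 0.2],
    [0, 0, -1.571, 0, 0, 0, 0.2],
    [0, 0, -1.571, 0, 0, 0, 0.2],
    [0, 0, -1.571, 0, 0, 0, 0.2],
    [0, 0, -1.571, 0, 0, 0, 0.2],
    [0, 0, -1.571, 0, 0, 0, 0.2],
    [0, 0, -1.571, 0, 0, 0, 0.2],
    [0, 0, -1.571, 0, 0, 0, 0.2],
    [0, 0, -1.571, 0, 0, 0, 0.2],
    [0, 0, -1.571, 0, 0, 0, 0.2],
    [0, 0, -1.571, 0, 0, 0, 0.2],
    [0, 0, -1.571, 0, 0, 0, 0.2],
    [0, 0, -1.571, 0, 0, 0, 0.2],
    [0, 0, -1.571, 0, 0, 0, 0.2],
    [0, 0, -1.571, 0, 0, 0, 0.6],
    [0, 0, -1.571, 0, 0, 0, 0.6],
    [0, 0, -1.571, 0, 0, 0, 0.6],
    [0, 0, -1.571, 0, 0, 0, 0.6],
    [0, 0, -1.571, 0, 0, 0, 0.6],
  ],
  squeeze=20,
)

```text
time_s: 22.63
position: [618.0, -222.9, 25.6]
eef_rot: [[0.978, -0.209, -0.0], [-0.209, -0.978, 0.0], [-0.0, -0.0, -1.0]]
wrist_force: [0.4, 0.2, 0.8]
finger_gap: 46.1
finger_force: 8.5
```

Emit:
servo_tool(
  targets=[
    [0, 0, 0, 0, 0, 0, 0.6],
    [0, 0, 0, 0, 0, 0, 0.6],
    [0, 0, 0, 0, 0, 40, 0.6],
    [0, 0, 0, 0, 0, 80, 0.6],
    [0, 0, 0, 0, 0, 120, 0.6],
    [0, 0, 0, 0, 0, 160, 0.6],
    [0, 0, 0, -5, 35, 180, 0.6],
    [0, 0, 0, -10, 70, 200, 0.6],
    [0, 0, 0, -15, 105, 220, 0.6],
    [0, 0, 0, -20, 140, 240, 0.6],
    [0, 0, 0, -25, 175, 260, 0.6],
    [0, 0, 0, -54.4, 409, 274, 0.6],
    [0, 0, 0, -54.4, 409, 274, 0.6],
    [0, 0, 0, -54.4, 409, 274, 0.6],
    [0, 0, 0, -54.4, 409, 274, 0.6],
    [0, 0, 0, -54.4, 409, 274, 0.6],
    [0, 0, 0, -54.4, 409, 274, 0.6],
    [0, 0, 0, -54.4, 409, 274, 0.6],
    [0, 0, 0, -54.4, 409, 274, 0.6],
  ],
  squeeze=20,
)

```text
time_s: 24.22
position: [563.3, 187.4, 299.5]
eef_rot: [[0.978, -0.208, -0.0], [-0.208, -0.978, -0.0], [-0.0, 0.0, -1.0]]
wrist_force: [1.0, -1.1, -0.3]
finger_gap: 45.4
finger_force: 20.0
```

Emit:
servo_tool(
  targets=[
    [0, 0, 0, 0, 0, -30, 0.6],
    [0, 0, 0, 0, 0, -60, 0.6],
    [0, 0, 0, 0, 0, -85, 0.6],
    [0, 0, 0, 0, 0, -92, 0.6],
    [0, 0, 0, 0, 0, -98, 0.6],
    [0, 0, 0, 0, 0, -102, 0.6],
    [0, 0, 0, 0, 0, -102, 0.6],
    [0, 0, 0, 0, 0, -102, 0.6],
  ],
)

```text
time_s: 24.88
position: [564.1, 186.0, 199.0]
eef_rot: [[0.978, -0.211, 0.002], [-0.211, -0.978, 0.0], [0.001, -0.001, -1.0]]
wrist_force: [0.3, -1.0, -0.1]
finger_gap: 45.5
finger_force: 20.0
```

Emit:
servo_tool(
  targets=[
    [0, 0, 0, 0, 0, -4, 0.6],
    [0, 0, 0, 0, 0, -8, 0.6],
    [0, 0, 0, 0, 0, -9.5, 0.6],
    [0, 0, 0, 0, 0, -9.5, 0.6],
    [0, 0, 0, 0, 0, -9.5, 0.6],
  ],
)

```text
time_s: 25.3
position: [563.6, 186.1, 188.1]
eef_rot: [[0.978, -0.211, -0.0], [-0.211, -0.978, -0.0], [-0.0, 0.0, -1.0]]
wrist_force: [-0.3, 0.2, -0.1]
finger_gap: 45.5
finger_force: 20.0
```

Emit:
servo_tool(
  targets=[
    [0, 0, 0, 0, 0, 0, 0.42],
    [0, 0, 0, 0, 0, 0, 0.42],
    [0, 0, 0, 0, 0, 0, 0.42],
    [0, 0, 0, 0, 0, 0, 0.42],
    [0, 0, 0, 0, 0, 0, 0.42],
    [0, 0, 0, 0, 0, 40, 0.42],
    [0, 0, 0, 0, 0, 80, 0.42],
    [0, 0, 0, 0, 0, 112, 0.42],
    [0, 0, 0, 0, 0, 112, 0.42],
  ],
)

```text
time_s: 26.05
position: [564.7, 186.4, 307.8]
eef_rot: [[0.978, -0.211, 0.008], [-0.211, -0.978, 0.002], [0.008, -0.004, -1.0]]
wrist_force: [-0.5, -0.3, 1.1]
finger_gap: 53.9
finger_force: 0.0
```

Run:
```python
from h import *
o=manip.get_obs();print(o["position"],o["wrist_force"])
for n in("top","side"):
    im,d,W=shot(n,n+"2.png");z=W[...,2]
    m=(W[...,0]>250)&(W[...,0]<800)&(W[...,1]>-480)&(W[...,1]<40)&(z>12)&(z<60)
    k,l,st,c=cv2.connectedComponentsWithStats(m.astype(np.uint8))
    for i in range(1,k):
        if st[i,4]>50:
            P=W[l==i];P=P[P[:,2]>np.percentile(P[:,2],60)-4];print(n,st[i],P.mean(0).round(1),im[l==i].mean(0).round())
```

```text
[564.68289004 186.41174137 307.76222738] [-0.4905782  -0.32883836  1.05703234]
top [204 123  16  12  76] [752.7  14.6  47.6] [16. 59. 85.]
top [259 213  15  16 193] [ 481.9 -145.4   27.3] [ 41. 160. 171.]
top [286 217  16  16 196] [ 469.3 -224.8   26.8] [ 71. 115. 153.]
top [308 240  16  16 196] [ 404.9 -289.7   27. ] [ 62. 126.  63.]
top [340 256  42  34 688] [ 332.3 -420.    30.4] [27. 48. 89.]
side [314 198  19  16 188] [ 7.642e+02 -6.000e-01  4.900e+01] [ 34. 109. 143.]
side [222 242  16  16 207] [ 480.6 -149.6   25.6] [ 62. 213. 234.]
side [217 265  17  17 238] [ 468.8 -229.9   25.1] [107. 164. 210.]
side [190 286  19  18 256] [ 403.7 -295.    24.8] [ 76. 166.  71.]
side [ 141  318   46   50 1102] [ 330.6 -425.8   29.5] [ 48.  74. 125.]
```

Emit:
servo_tool(
  targets=[
    [0, 0, 1.571, -95.7, -413, 0, 0.2],
    [0, 0, 1.571, -95.7, -413, 0, 0.2],
    [0, 0, 1.571, -95.7, -413, 0, 0.2],
    [0, 0, 1.571, -95.7, -413, 0, 0.2],
    [0, 0, 1.571, -95.7, -413, 0, 0.2],
    [0, 0, 1.571, -95.7, -413, 0, 0.2],
    [0, 0, 1.571, -95.7, -413, 0, 0.2],
    [0, 0, 1.571, -95.7, -413, 0, 0.2],
    [0, 0, 1.571, -95.7, -413, 0, 0.2],
    [0, 0, 1.571, -95.7, -413, 0, 0.2],
    [0, 0, 1.571, -95.7, -413, 0, 0.2],
    [0, 0, 1.571, -95.7, -413, -35, 0.2],
    [0, 0, 1.571, -95.7, -413, -75, 0.2],
    [0, 0, 1.571, -95.7, -413, -115, 0.2],
    [0, 0, 1.571, -95.7, -413, -155, 0.2],
    [0, 0, 1.571, -95.7, -413, -195, 0.2],
    [0, 0, 1.571, -95.7, -413, -225, 0.2],
    [0, 0, 1.571, -95.7, -413, -240, 0.2],
    [0, 0, 1.571, -95.7, -413, -240, 0.2],
    [0, 0, 1.571, -95.7, -413, -240, 0.2],
  ],
)

```text
time_s: 27.82
position: [467.2, -226.5, 59.1]
eef_rot: [[0.21, 0.978, -0.002], [0.978, -0.21, 0.001], [0.001, -0.002, -1.0]]
wrist_force: [0.8, -0.5, 1.0]
finger_gap: 74.4
finger_force: 0.0
```

Run:
```python
from h import *
o=manip.get_obs();print(o["position"],o["eef_rot"][:,1])
im,d,W=shot("side");it,_,Wt=shot("top")
b=cv2.resize(im[85:165,215:295],None,fx=5,fy=5,interpolation=cv2.INTER_CUBIC)
a=cv2.resize(it[150:230,100:180],None,fx=5,fy=5,interpolation=cv2.INTER_CUBIC)
cv2.imwrite("pics/m2.png",np.hstack([a,b]))
th=np.radians(-12.2);Q=np.array([[np.cos(th),-np.sin(th)],[np.sin(th),np.cos(th)]])
for n,w in(("top",Wt),("side",W)):
    L=(w[...,:2]-[563.6,186.1]-([1.4,2.1] if n=="top" else [0,-2]))@Q
    m=(abs(L[...,0])<18)&(abs(L[...,1])<18)&(w[...,2]<165)
    print(n,m.sum(),np.percentile(w[m][:,2],[5,25,50,75,95]).round(1) if m.any() else "")
```

```text
[ 467.18366436 -226.47284779   59.08087009] [ 0.97760646 -0.21042682 -0.00248224]
top 93 [ 99.4 102.2 103.4 104.3 106.1]
side 0
```

View pics/m2.png

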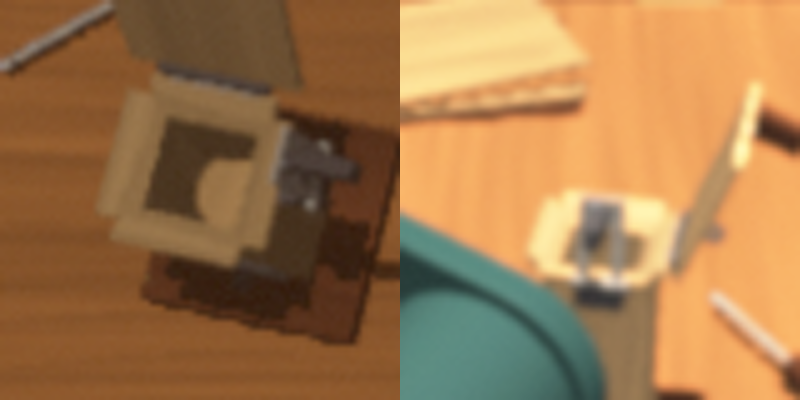

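The crop shows disc38 flat inside the shaft at (230,190). Its top is at z ≈ 102–103 mm, which is what two stacked discs should give. Continuing with disc26.

Emit:
servo_tool(
  targets=[
    [0, 0, 0, 0, 0, -20, 0.2],
    [0, 0, 0, 0, 0, -41, 0.2],
    [0, 0, 0, 0, 0, -41, 0.2],
    [0, 0, 0, 0, 0, -41, 0.6],
    [0, 0, 0, 0, 0, -41, 0.6],
    [0, 0, 0, 0, 0, -41, 0.6],
    [0, 0, 0, 0, 0, -41, 0.6],
    [0, 0, 0, 0, 0, -41, 0.6],
    [0, 0, 0, 0, 0, -41, 0.6],
    [0, 0, 0, 0, 0, -41, 0.6],
    [0, 0, 0, 0, 0, -41, 0.6],
  ],
  squeeze=8,
)

```text
time_s: 28.83
position: [468.3, -227.1, 20.0]
eef_rot: [[0.21, 0.978, 0.001], [0.978, -0.21, -0.001], [-0.0, 0.001, -1.0]]
wrist_force: [-0.9, 0.8, 7.1]
finger_gap: 45.8
finger_force: 8.0
```

Emit:
servo_tool(
  targets=[
    [0, 0, 0, 0, 0, 0, 0.3],
    [0, 0, 0, 0, 0, 0, 0.3],
    [0, 0, -1.571, 0, 0, 0, 0.3],
    [0, 0, -1.571, 0, 0, 0, 0.3],
    [0, 0, -1.571, 0, 0, 0, 0.3],
    [0, 0, -1.571, 0, 0, 0, 0.3],
    [0, 0, -1.571, 0, 0, 0, 0.3],
    [0, 0, -1.571, 0, 0, 0, 0.3],
    [0, 0, -1.571, 0, 0, 0, 0.3],
    [0, 0, -1.571, 0, 0, 0, 0.3],
    [0, 0, -1.571, 0, 0, 0, 0.3],
    [0, 0, -1.571, 0, 0, 0, 0.3],
    [0, 0, -1.571, 0, 0, 0, 0.3],
    [0, 0, -1.571, 0, 0, 0, 0.3],
    [0, 0, -1.571, 0, 0, 0, 0.3],
    [0, 0, -1.571, 0, 0, 0, 0.6],
    [0, 0, -1.571, 0, 0, 0, 0.6],
    [0, 0, -1.571, 0, 0, 0, 0.6],
    [0, 0, -1.571, 0, 0, 0, 0.6],
    [0, 0, -1.571, 0, 0, 0, 0.6],
  ],
  squeeze=20,
)

```text
time_s: 30.5
position: [467.9, -226.9, 19.1]
eef_rot: [[0.978, -0.209, -0.0], [-0.209, -0.978, 0.0], [-0.0, -0.0, -1.0]]
wrist_force: [0.1, 0.1, -0.5]
finger_gap: 45.1
finger_force: 20.0
```

Emit:
servo_tool(
  targets=[
    [0, 0, 0, 0, 0, 0, 0.6],
    [0, 0, 0, 0, 0, 25, 0.6],
    [0, 0, 0, 0, 0, 60, 0.6],
    [0, 0, 0, 0, 0, 100, 0.6],
    [0, 0, 0, 0, 0, 140, 0.6],
    [0, 0, 0, 0, 0, 180, 0.6],
    [0, 0, 0, 8, 35, 200, 0.6],
    [0, 0, 0, 16, 70, 220, 0.6],
    [0, 0, 0, 24, 105, 240, 0.6],
    [0, 0, 0, 32, 140, 260, 0.6],
    [0, 0, 0, 40, 175, 281, 0.6],
    [0, 0, 0, 95.7, 413, 281, 0.6],
    [0, 0, 0, 95.7, 413, 281, 0.6],
    [0, 0, 0, 95.7, 413, 281, 0.6],
    [0, 0, 0, 95.7, 413, 281, 0.6],
    [0, 0, 0, 95.7, 413, 281, 0.6],
    [0, 0, 0, 95.7, 413, 281, 0.6],
    [0, 0, 0, 95.7, 413, 281, 0.6],
    [0, 0, 0, 95.7, 413, 281, 0.6],
  ],
)

```text
time_s: 32.08
position: [563.6, 187.7, 299.4]
eef_rot: [[0.978, -0.208, -0.001], [-0.208, -0.978, -0.0], [-0.001, 0.001, -1.0]]
wrist_force: [-0.3, -0.6, -0.1]
finger_gap: 45.3
finger_force: 20.0
```

Emit:
servo_tool(
  targets=[
    [0, 0, 0, 0, 0, -30, 0.6],
    [0, 0, 0, 0, 0, -60, 0.6],
    [0, 0, 0, 0, 0, -80, 0.6],
    [0, 0, 0, 0, 0, -92, 0.6],
    [0, 0, 0, 0, 0, -98, 0.6],
    [0, 0, 0, 0, 0, -102, 0.6],
    [0, 0, 0, 0, 0, -102, 0.6],
    [0, 0, 0, 0, 0, -102, 0.6],
  ],
)

```text
time_s: 32.75
position: [564.0, 186.0, 199.4]
eef_rot: [[0.978, -0.211, 0.001], [-0.211, -0.978, 0.0], [0.001, -0.001, -1.0]]
wrist_force: [-0.4, -0.0, -0.1]
finger_gap: 45.3
finger_force: 20.0
```

Emit:
servo_tool(
  targets=[
    [0, 0, 0, 0, 0, -4, 0.6],
    [0, 0, 0, 0, 0, -8, 0.6],
    [0, 0, 0, 0, 0, -11, 0.6],
    [0, 0, 0, 0, 0, -11, 0.6],
    [0, 0, 0, 0, 0, -11, 0.6],
  ],
)

```text
time_s: 33.17
position: [563.5, 186.1, 186.9]
eef_rot: [[0.978, -0.211, -0.0], [-0.211, -0.978, -0.0], [-0.0, 0.0, -1.0]]
wrist_force: [0.1, 0.5, -0.6]
finger_gap: 45.1
finger_force: 20.0
```

Emit:
servo_tool(
  targets=[
    [0, 0, 0, 0, 0, 0, 0.42],
    [0, 0, 0, 0, 0, 0, 0.42],
    [0, 0, 0, 0, 0, 0, 0.42],
    [0, 0, 0, 0, 0, 0, 0.42],
    [0, 0, 0, 0, 0, 0, 0.42],
    [0, 0, 0, 0, 0, 40, 0.42],
    [0, 0, 0, 0, 0, 80, 0.42],
    [0, 0, 0, 0, 0, 130, 0.42],
    [0, 0, 0, -80, -350, 130, 0.42],
    [0, 0, 0, -80, -350, 130, 0.42],
    [0, 0, 0, -80, -350, 130, 0.42],
    [0, 0, 0, -80, -350, 130, 0.42],
    [0, 0, 0, -80, -350, 130, 0.42],
    [0, 0, 0, -80, -350, 130, 0.42],
    [0, 0, 0, -80, -350, 130, 0.42],
    [0, 0, 0, -80, -350, 130, 0.42],
    [0, 0, 0, -80, -350, 130, 0.42],
    [0, 0, 0, -80, -350, 130, 0.42],
    [0, 0, 0, -80, -350, 130, 0.42],
  ],
)

```text
time_s: 34.75
position: [483.3, -164.9, 317.2]
eef_rot: [[0.977, -0.213, 0.0], [-0.213, -0.977, 0.0], [0.0, -0.0, -1.0]]
wrist_force: [0.3, -0.1, -0.4]
finger_gap: 54.3
finger_force: 0.0
```

Run:
```python
from h import *
o=manip.get_obs();print(o["position"],o["eef_rot"][:,1])
im,d,W=shot("side");it,_,Wt=shot("top")
b=cv2.resize(im[65:165,215:315],None,fx=4,fy=4,interpolation=cv2.INTER_CUBIC)
a=cv2.resize(it[130:230,100:200],None,fx=4,fy=4,interpolation=cv2.INTER_CUBIC)
cv2.imwrite("pics/m3.png",np.hstack([a,b]))
th=np.radians(-12.2);Q=np.array([[np.cos(th),-np.sin(th)],[np.sin(th),np.cos(th)]])
for n,w,bias in(("top",Wt,[1.4,2.1,1.5]),("side",W,[-.3,-2,-.5])):
    w=w-bias
    L=(w[...,:2]-[563.6,186.1])@Q;z=w[...,2]
    m=(abs(L[...,0])<18)&(abs(L[...,1])<18)&(z<175)
    print(n,m.sum(),np.percentile(z[m],[5,25,50,75,95]).round(1) if m.any() else "")
    m=(L[...,0]>50)&(L[...,0]<200)&(abs(L[...,1])<48)&(z>195)&(z<300)
    P=np.c_[L[m],z[m]];print("lid",len(P),P.min(0).round(1),P.max(0).round(1))
    # lid plane angle: fit line x vs z
    if len(P)>20:
        c=np.polyfit(P[:,0],P[:,2],1);print("slope",c,"angle",np.pi-np.arctan(c[0]))
    m=(L[...,0]>-20)&(L[...,0]<35)&(L[...,1]<-45)&(L[...,1]>-140)&(z>203)&(z<280)
    P=np.c_[L[m],z[m]];print("hasp",len(P),P.min(0).round(1),P.max(0).round(1),np.median(P,0).round(1))
```

```text
[ 483.28272176 -164.89977668  317.20609209] [-2.13173731e-01 -9.77014306e-01 -8.36245392e-05]
top 133 [124.8 126.9 128.1 129.8 131.4]
lid 834 [ 50.1 -45.9 195.2] [119.6  47.2 278.9]
slope [  1.29389234 152.11433857] angle 2.2287691759841692
hasp 139 [ -6.3 -98.1 203.1] [ 21.5 -57.1 257.3] [  6.6 -66.2 250.3]
side 0 
lid 271 [ 50.3 -47.8 195.2] [118.7  47.7 279.4]
slope [  0.88658035 178.13205547] angle 2.4162413886654073
hasp 115 [  -4.7 -100.1  203.1] [ 23.  -52.9 257.1] [ 11.5 -62.7 244.5]
```

View pics/m3.png

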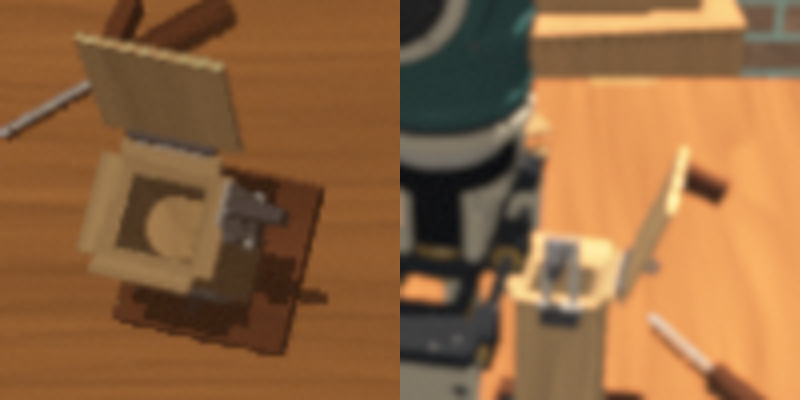

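The crop shows disc26 flat on the stack at (178,225), with its top at z ≈ 128 mm as expected. The lid is open at about 2.1 rad, the hasp is up, and the grip is on the far side of the lid. Now I'll re-pinch the lid grip and close the lid.

Emit:
servo_tool(
  targets=[
    [0, 0, 0, 202.7, 351.5, 5, 0.5],
    [0, 0, 0, 202.7, 351.5, 5, 0.5],
    [0, 0, 0, 202.7, 351.5, 5, 0.5],
    [0, 0, 0, 202.7, 351.5, 5, 0.5],
    [0, 0, 0, 202.7, 351.5, 5, 0.5],
    [0, 0, 0, 202.7, 351.5, 5, 0.5],
    [0, 0, 0, 202.7, 351.5, 5, 0.5],
    [0, 0, 0, 202.7, 351.5, 5, 0.5],
    [0, 0, 0, 202.7, 351.5, 5, 0.5],
    [0, 0, 0, 202.7, 351.5, 5, 0.5],
    [0, 0, 0, 202.7, 351.5, 5, 0.5],
    [0, 0, 0, 202.7, 351.5, -30, 0.5],
    [0, 0, 0, 202.7, 351.5, -55, 0.5],
    [0, 0, 0, 202.7, 351.5, -65, 0.5],
    [0, 0, 0, 202.7, 351.5, -75, 0.5],
    [0, 0, 0, 202.7, 351.5, -85, 0.5],
    [0, 0, 0, 202.7, 351.5, -91, 0.5],
    [0, 0, 0, 202.7, 351.5, -91, 0.5],
    [0, 0, 0, 202.7, 351.5, -91, 0.5],
  ],
)

```text
time_s: 36.43
position: [686.5, 187.6, 226.9]
eef_rot: [[0.978, -0.211, 0.001], [-0.211, -0.978, 0.0], [0.001, -0.0, -1.0]]
wrist_force: [1.0, 0.8, 0.3]
finger_gap: 46.6
finger_force: 0.0
```

Emit:
servo_tool(
  targets=[
    [0, 0, 0, 0, 0, 0, 0.95],
    [0, 0, 0, 0, 0, 0, 0.95],
    [0, 0, 0, 0, 0, 0, 0.95],
    [0, 0, 0, 0, 0, 0, 0.95],
    [0, 0, 0, 0, 0, 0, 0.95],
    [0, 0, 0, 0, 0, 0, 0.95],
    [0, 0, 0, 0, 0, 0, 0.95],
  ],
)

```text
time_s: 37.02
position: [686.3, 186.8, 226.2]
eef_rot: [[0.977, -0.211, -0.0], [-0.211, -0.977, -0.001], [-0.0, 0.001, -1.0]]
wrist_force: [-2.4, -6.3, 0.6]
finger_gap: 11.1
finger_force: 20.0
```

Emit:
servo_tool(
  targets=[
    [0, 0, 0, -10.8, 2.3, 10.1, 0.95],
    [0, 0, 0, -21.9, 4.7, 18.8, 0.95],
    [0, 0, 0, -34, 7.3, 25.6, 0.95],
    [0, 0, 0, -47.2, 10.2, 30.3, 0.95],
    [0, 0, 0, -60.8, 13.1, 32.9, 0.95],
    [0, 0, 0, -74.6, 16.1, 33.3, 0.95],
    [0, 0, 0, -88.4, 19.1, 31.4, 0.95],
    [0, 0, 0, -101.8, 22, 27.4, 0.95],
    [0, 0, 0, -114.3, 24.7, 21.3, 0.95],
    [0, 0, 0, -125.7, 27.2, 13.2, 0.95],
    [0, 0, 0, -135.8, 29.3, 3.4, 0.95],
    [0, 0, 0, -144.3, 31.2, -7.9, 0.95],
    [0, 0, 0, -150.3, 32.5, -18.9, 0.95],
    [0, 0, 0, -152.1, 32.9, -23.7, 0.95],
    [0, 0, 0, -152.1, 32.9, -24.2, 0.95],
    [0, 0, 0, -152.1, 32.9, -24.2, 0.95],
  ],
)

```text
time_s: 38.35
position: [532.9, 219.7, 201.9]
eef_rot: [[0.978, -0.211, -0.002], [-0.211, -0.978, -0.002], [-0.002, 0.002, -1.0]]
wrist_force: [-9.1, -9.2, -0.3]
finger_gap: 11.8
finger_force: 20.0
```

Emit:
servo_tool(
  targets=[
    [0, 0, 0, 1.5, 0, -2, 0.95],
    [0, 0, 0, 1.5, 0, -4, 0.95],
    [0, 0, 0, 1.5, 0, -4, 0.95],
    [0, 0, 0, 1.5, 0, -4, 0.95],
  ],
)

```text
time_s: 38.68
position: [535.0, 219.4, 200.2]
eef_rot: [[0.977, -0.211, 0.0], [-0.211, -0.977, -0.002], [0.001, 0.002, -1.0]]
wrist_force: [-14.0, -15.8, 17.6]
finger_gap: 12.0
finger_force: 20.0
```

Emit:
servo_tool(
  targets=[
    [0, 0, 0, 0, 0, 2, 0.5],
    [0, 0, 0, 0, 0, 2, 0.5],
    [0, 0, 0, 0, 0, 2, 0.5],
    [0, 0, 0, 0, 0, 40, 0.5],
    [0, 0, 0, 0, 0, 80, 0.5],
    [0, 0, 0, 0, 0, 118, 0.4],
    [0, 0, 1.571, 15, -132.3, 118, 0.4],
    [0, 0, 1.571, 15, -132.3, 118, 0.4],
    [0, 0, 1.571, 15, -132.3, 118, 0.4],
    [0, 0, 1.571, 15, -132.3, 118, 0.4],
    [0, 0, 1.571, 15, -132.3, 118, 0.4],
    [0, 0, 1.571, 15, -132.3, 118, 0.4],
    [0, 0, 1.571, 15, -132.3, 118, 0.4],
    [0, 0, 1.571, 15, -132.3, 118, 0.4],
    [0, 0, 1.571, 15, -132.3, 118, 0.4],
    [0, 0, 1.571, 15, -132.3, 118, 0.4],
    [0, 0, 1.571, 15, -132.3, 118, 0.4],
    [0, 0, 1.571, 15, -132.3, 118, 0.4],
    [0, 0, 1.571, 15, -132.3, 118, 0.4],
    [0, 0, 1.571, 15, -132.3, 90, 0.4],
  ],
)

```text
time_s: 40.35
position: [551.8, 88.6, 292.4]
eef_rot: [[0.203, 0.979, 0.007], [0.979, -0.203, 0.001], [0.002, 0.006, -1.0]]
wrist_force: [1.2, -0.1, 1.0]
finger_gap: 55.7
finger_force: 0.0
```

Run:
```python
from h import *
o=manip.get_obs();print(o["position"],o["eef_rot"][:,1])
th=np.radians(-12.2);Q=np.array([[np.cos(th),-np.sin(th)],[np.sin(th),np.cos(th)]])
im,d,W=shot("side");it,_,Wt=shot("top")
b=cv2.resize(im[60:160,200:300],None,fx=5,fy=5,interpolation=cv2.INTER_CUBIC);cv2.imwrite("pics/s4.png",b)
for n,w,bias in(("top",Wt,[1.4,2.1,1.5]),("side",W,[-.3,-2,-.5])):
    w=w-bias
    L=(w[...,:2]-[563.6,186.1])@Q;z=w[...,2]
    m=(abs(L[...,0])<42)&(abs(L[...,1])<42)&(z<203)&(z>180)
    P=np.c_[L[m],z[m]]
    if len(P)>50: print(n,"lid plane",np.linalg.lstsq(np.c_[P[:,:2],np.ones(len(P))],P[:,2],rcond=None)[0],len(P))
    m=(L[...,0]>-20)&(L[...,0]<35)&(L[...,1]<-45)&(L[...,1]>-140)&(z>203)&(z<265)
    P=np.c_[L[m],z[m]];print("hasp",len(P),P.min(0).round(1),P.max(0).round(1),np.median(P,0).round(1))
```

```text
[551.79738269  88.58937721 292.36196419] [ 0.97908247 -0.20336841  0.00622949]
top lid plane [-3.01003479e-02  3.09962704e-02  1.93192355e+02] 208Traceback (most recent call last):
  File "<stdin>", line 13, in <module>
    return umr_minimum(a, axis, None, out, keepdims, initial, where)
ValueError: zero-size array to reduction operation minimum which has no identity
```

View pics/s4.png

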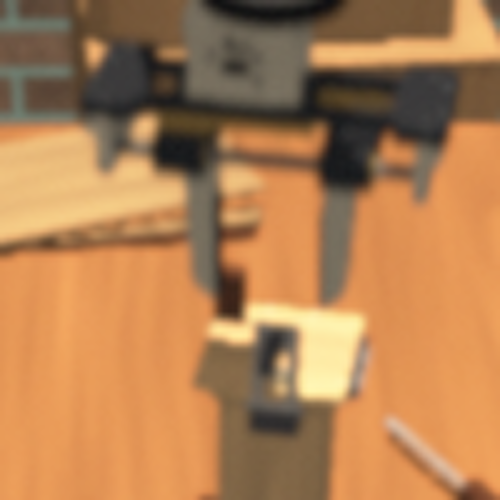

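The lid is shut. The hasp still stands up at crop (272,370) with its tab toward the camera, between the fingers. I'll pinch it and swing it back.

Emit:
servo_tool(
  targets=[
    [0, 0, 0, 0, 0, 0, 0.4],
    [0, 0, 0, 0, 0, -30, 0.4],
    [0, 0, 0, 0, 0, -50, 0.4],
    [0, 0, 0, 0, 0, -66, 0.4],
    [0, 0, 0, 0, 0, -66, 0.4],
    [0, 0, 0, 0, 0, -66, 0.95],
    [0, 0, 0, 0, 0, -66, 0.95],
    [0, 0, 0, 0, 0, -66, 0.95],
    [0, 0, 0, 0, 0, -66, 0.95],
    [0, 0, 0, 0, 0, -66, 0.95],
    [0, 0, 0, 0, 0, -66, 0.95],
    [0, 0, 0, 0, 0, -66, 0.95],
    [0, 0, 0, 0, 0, -66, 0.95],
  ],
  squeeze=15,
)

```text
time_s: 41.53
position: [550.3, 88.3, 222.1]
eef_rot: [[0.21, 0.978, -0.001], [0.978, -0.21, 0.0], [-0.0, -0.001, -1.0]]
wrist_force: [-6.1, 0.4, 3.9]
finger_gap: 9.6
finger_force: 15.0
```

Emit:
servo_tool(
  targets=[
    [0, 0, 0, 1.2, 8.1, 4.2, 0.95],
    [0, 0, 0, 3.1, 16.9, 7.7, 0.95],
    [0, 0, 0, 5, 26.1, 9.5, 0.95],
    [0, 0, 0, 7, 35.4, 9.7, 0.95],
    [0, 0, 0, 9, 44.6, 8.2, 0.95],
    [0, 0, 0, 10.9, 53.4, 5.1, 0.95],
    [0, 0, 0, 12.7, 61.6, 0.4, 0.95],
    [0, 0, 0, 14.3, 68.9, -5.6, 0.95],
    [0, 0, 0, 15.6, 75, -12.8, 0.95],
    [0, 0, 0, 16.3, 78.1, -17.6, 0.95],
    [0, 0, 0, 16.4, 78.6, -19.5, 0.95],
    [0, 0, 0, 16.4, 78.6, -21, 0.95],
    [0, 0, 0, 16.4, 78.6, -21, 0.95],
  ],
)

```text
time_s: 42.62
position: [567.3, 167.9, 202.5]
eef_rot: [[0.21, 0.978, 0.002], [0.978, -0.21, 0.002], [0.002, 0.001, -1.0]]
wrist_force: [-8.9, 2.6, 15.8]
finger_gap: 10.1
finger_force: 15.0
```

Emit:
servo_tool(
  targets=[
    [0, 0, 0, 0, 0, 1, 0.4],
    [0, 0, 0, 0, 0, 1, 0.4],
    [0, 0, 0, 0, 0, 1, 0.4],
    [0, 0, 0, 0, 0, 1, 0.4],
    [0, 0, 0, 0, 0, 40, 0.4],
    [0, 0, 0, 0, 0, 80, 0.4],
    [0, 0, 0, 0, 0, 120, 0.4],
    [0, 0, 0, -80, -330, 120, 0.4],
    [0, 0, 0, -80, -330, 120, 0.4],
    [0, 0, 0, -80, -330, 120, 0.4],
    [0, 0, 0, -80, -330, 120, 0.4],
    [0, 0, 0, -80, -330, 120, 0.4],
    [0, 0, 0, -80, -330, 120, 0.4],
    [0, 0, 0, -80, -330, 120, 0.4],
    [0, 0, 0, -80, -330, 120, 0.4],
    [0, 0, 0, -80, -330, 120, 0.4],
    [0, 0, 0, -80, -330, 120, 0.4],
    [0, 0, 0, -80, -330, 120, 0.4],
  ],
)

```text
time_s: 44.12
position: [487.2, -163.2, 320.7]
eef_rot: [[0.212, 0.977, -0.0], [0.977, -0.212, 0.0], [0.0, -0.0, -1.0]]
wrist_force: [0.6, 0.6, -0.4]
finger_gap: 55.7
finger_force: 0.0
```

Run:
```python
from h import *
th=np.radians(-12.2);Q=np.array([[np.cos(th),-np.sin(th)],[np.sin(th),np.cos(th)]])
im,d,W=shot("side");it,_,Wt=shot("top")
b=cv2.resize(im[85:165,215:295],None,fx=5,fy=5,interpolation=cv2.INTER_CUBIC)
a=cv2.resize(it[150:230,100:180],None,fx=5,fy=5,interpolation=cv2.INTER_CUBIC)
cv2.imwrite("pics/m4.png",np.hstack([a,b]))
w=Wt-[1.4,2.1,1.5];L=(w[...,:2]-[563.6,186.1])@Q;z=w[...,2]
m=(abs(L[...,0])<42)&(abs(L[...,1])<42)&(z<199)&(z>180)
P=np.c_[L[m],z[m]];print("lid plane",np.linalg.lstsq(np.c_[P[:,:2],np.ones(len(P))],P[:,2],rcond=None)[0].round(3),len(P))
m=(L[...,0]>-20)&(L[...,0]<35)&(L[...,1]<20)&(L[...,1]>-140)&(z>203)&(z<265)
P=np.c_[L[m],z[m]];print("hasp hi",len(P),P.min(0).round(1),P.max(0).round(1),np.median(P,0).round(1))
```

```text
lid plane [ 7.00000e-03 -5.00000e-03  1.94258e+02] 926
hasp hi 50 [  2.8 -65.5 203. ] [ 12.5 -12.1 236.5] [  7.1 -24.  231.4]
```

View pics/m4.png

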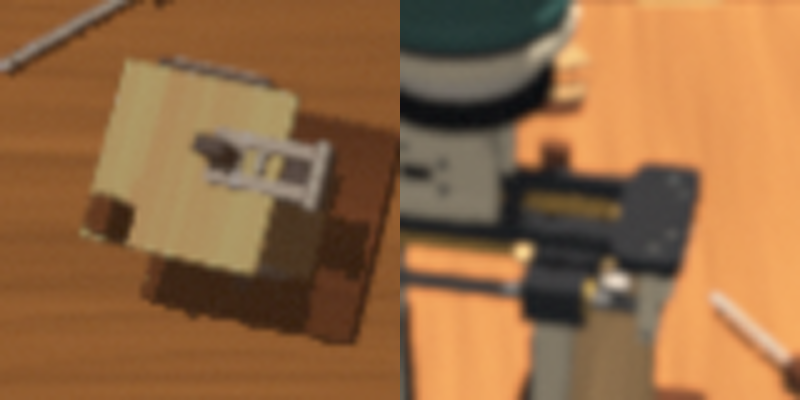

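The lid is flat (plane slopes below 0.01). The hasp lies over its catch at crop (270,165) with its tab upright, and the arm is clear. Handing in.

```bash
python3 -c "
from rig import manip
print(manip.job_done())"
```

```text
the job is handed in; nothing more can be done
None
```

The job is handed in, but the hand-in call returned no verdict: the three discs present (44, 38 and 26 mm) went into the magazine thickest first and measured flat, the lid is shut, the hasp is down over its catch, and nothing was done to the bystanders.

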